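# Empty the seed-vial canister and heft it for a straggler

## Robot

A 6-joint arm with a two-finger parallel gripper is mounted at the origin on the work surface. World frame = base frame: x ahead of the robot, y to its left, z up, the work surface at z = 0. Lengths are in m, angles in rad, forces in N, time in s.
With the tool pointing down it reaches from about 0.275 to 0.825 m from the base axis. Payload 5.2 kg.
Tool frame: the origin (TCP) lies at the very end of the fingers, on their centre line; the grasp point (between the pads) lies tcp_to_grasp behind it (tcp_to_grasp is the distance from the TCP to the grasp point, in m); z points along the fingers, y is the direction in which the jaws open and shut (so a half turn about z gives the same grasp; the last joint's range is limited). The gripper opens to 93 mm and grips with 3 to 60 N. Pads are 15 mm wide; open, the fingers measure 128 mm over their backs; the gripper's body (75 mm by 188 mm) begins 65 mm behind the grasp point.
Start: joints at [0.94, 0.259, 1.535, -0, 1.348, -0.203], TCP at [0.228, 0.5, 0.219] pointing down, gripper open.
Joint ranges: [-3.14, 3.14], [-0.91, 2.08], [0.19, 2.58], [-1.22, 4.36], [0.22, 2.71], [-3.12, 3.12]. Speed limits (rad/s): [2.57, 2.57, 3.14, 3.14, 3.14, 3.14].

## Interface

Orientations are given as [roll, pitch, yaw] about the fixed x, y, z axes, in that order (R = Rz(yaw) Ry(pitch) Rx(roll)).
In Python, from bench import * gives the robot as it stands.
- The arm moves only by the tool apply_moves, never from a script. Its argument "increments" is text: rows parted by semicolons, each of 7 numbers parted by spaces: the shift along the tool's x, y, z in mm, then the turn, a rotation vector about the tool's x, y, z in rad, then the opening in per cent of the stroke, from 0 (shut) to 100 (fully open). A call has 1 to 20 rows; each row shifts and turns the commanded pose from where the row before left it, along the tool's axes as they then stand; what a row does not reach is not made up. A row lasts 1/10 s, in which the tool goes at most 50 mm and 8.59 degrees, less where a joint would pass 70% of its speed; a pose out of reach is approached as far as the arm can. A call is refused whole if a number of a shift passes 50 or a number of a turn 0.15, either way. A call with a gripper value outside its range is refused whole. The fingers move at their own pace and stop on an object; "force" is the grip in N (left out, the last holds). Time passes only in rows, so rows that do not move let the fingers close. It gives the time, the measured TCP pose, the force and the opening at its end, in the units of the state.
- sense(): the state, without advancing time (a new reading comes with each control period).
- grab_frame(name): name is "scene" or "top"; returns a dict with "color" (384x512x3 uint8, blue, green, red), "z_map" (384x512 float32, m along the optical axis (not along the pixel's ray), 0 where there is no reading), "fx", "fy", "cx", "cy" (pixels), "rvec" (rotation vector, rad) and "tvec" (3), from world to camera coordinates, as OpenCV has them. Camera axes: x right, y down, z forward; pixel columns grow to the right and rows downward; lengths in m; the calibration is good to about 2 mm. A picture is of the moment at which its call begins.
- finish_job(): hands the job in, once; it reports no verdict.
The state is a dict: "time": time; "qpos": joint angles; "dq": joint speeds; "tau": joint torques, N m; "eef_pos": TCP position; "tcp_rot": TCP orientation; "force": force on the tool from outside, world axes, zero at the start; "torque": the same for the moment, N m; "opening": finger opening in m.
Only numpy, scipy, OpenCV 4.12 (cv2) and the standard library are available. Lean on these libraries where they do the work, as an engineer would, in place of code of your own. Each camera call takes 0.05 s, during which the arm holds its last target. There are 200 camera calls.

## Task

Pick up the orange canister and tip the sealed seed vials out of it into the white tray, keeping its mouth low so the glass does not drop far. Then bring it upright and hold it still for a second, well clear of everything, to feel by its weight whether a vial has stayed inside; if one has, tip it over the tray again, further, until it is empty. Finish with all three vials in the white tray and the empty canister standing upright in the blue dish, and leave the seedling, the bottle and the saucer where they are.

Things in the scene. Friction and masses are not known exactly. Their poses are not given: they have to be found in the camera images.
- canister: orange round plastic canister, open at the top, 100 mm tall, slightly flared: 56 mm across at the foot, 62 mm at the rim, wall 3 mm, with a straight black rubber grip band 64 mm across round it from 42 to 88 mm above its underside, floor 5 mm thick; 160 g empty, the three vials bring it to about 350 to 430 g. Stands upright on the bench. Origin: centre of its underside; z runs up its axis to the mouth. Round, so its yaw does not matter.
- canister_mouth (a point): centre of the canister's mouth, in the plane of the rim, 100 mm above its underside along its axis
- tray: white square sorting tray fixed to the bench, 220 x 220 mm outside, walls 5 mm thick and 45 mm high, floor 5 mm thick. On the left or on the right of the canister. Origin: centre of its underside, z up, x and y along its sides.
- dish: blue square shallow dish fixed to the bench, 140 x 140 mm outside, walls 5 mm thick and 14 mm high, floor 5 mm thick; on the other side of the canister from the white tray. Origin: centre of its underside, z up.
- vial0: origin at the middle of the closed sample vial of seed, a cylinder 22 mm in diameter and 70 mm long, about 75 g (64 to 90 g), red cap, with a grippy black rubber sleeve round it: this one clings, it slides out only with the canister tipped about 105 to 128 degrees from upright and often stays behind at the first tip. It starts standing in the canister, its middle 40 mm above the canister's underside. z runs along the vial.
- vial1: origin at the middle of a closed sample vial of seed, a cylinder 22 mm in diameter and 70 mm long, about 75 g (64 to 90 g), white cap, smooth glass (mostly slides out with the canister tipped about 100 to 115 degrees from upright, unless the clinging one holds it back). Starts standing in the canister, its middle 40 mm above the canister's underside. z runs along the vial.
- vial2: origin at the middle of another such vial, the same as vial1: closed sample vial of seed, a cylinder 22 mm in diameter and 70 mm long, about 75 g (64 to 90 g), white cap, smooth glass. Starts standing in the canister.
- seedling: bystander: black plant pot with a seedling, 80 mm across, pot 85 mm tall, leaves to about 220 mm, loose. Origin: centre of its underside.
- saucer: bystander: low round terracotta saucer, 92 mm across, 20 mm high, loose. Origin: centre of its underside.
- feed_bottle: bystander: green bottle with a white cap, 56 mm across, 150 mm tall, loose. Origin: centre of its underside.
There are look-alikes about, which are no part of the job. Several things look just like the canister: the one meant starts farthest to the robot's right.

How it is judged:
On the way, in this order (a step that is already met when the one before it is completed fails the run):
1. the canister is tipped well over, and at least one vial has come out of it into the white tray (angle between canister's own z axis and vertical above 1.4 rad and (((x of vial0 in the frame of tray between -0.108 and 0.108 m and y of vial0 in the frame of tray between -0.108 and 0.108 m and z of vial0 in the frame of tray between 0 and 0.06 m) and distance between vial0 and canister above 0.12 m) or ((x of vial1 in the frame of tray between -0.108 and 0.108 m and y of vial1 in the frame of tray between -0.108 and 0.108 m and z of vial1 in the frame of tray between 0 and 0.06 m) and distance between vial1 and canister above 0.12 m) or ((x of vial2 in the frame of tray between -0.108 and 0.108 m and y of vial2 in the frame of tray between -0.108 and 0.108 m and z of vial2 in the frame of tray between 0 and 0.06 m) and distance between vial2 and canister above 0.12 m))), for 0.05 s.
2. the canister is held upright (within about 20 degrees) and still for half a second, its underside more than 60 mm above the bench: the heft (angle between canister's own z axis and vertical below 0.35 rad and height (world z) of canister above 0.06 m and linear speed of canister below 0.03 m/s and angular speed of canister below 0.3 rad/s), for 0.5 s.
At the end, for the whole second after the job is handed in: All three vials lie at rest inside the white tray (middle within 108 mm of the tray's centre along each side and below 60 mm), and the empty canister stands upright (within 3 degrees), released and at rest, flat on the floor of the blue dish, within 55 mm of its centre (x of vial0 in the frame of tray between -0.108 and 0.108 m and y of vial0 in the frame of tray between -0.108 and 0.108 m and z of vial0 in the frame of tray between 0 and 0.06 m and x of vial1 in the frame of tray between -0.108 and 0.108 m and y of vial1 in the frame of tray between -0.108 and 0.108 m and z of vial1 in the frame of tray between 0 and 0.06 m and x of vial2 in the frame of tray between -0.108 and 0.108 m and y of vial2 in the frame of tray between -0.108 and 0.108 m and z of vial2 in the frame of tray between 0 and 0.06 m and linear speed of each of vial0, vial1, vial2 below 0.05 m/s and angle between canister's own z axis and vertical below 0.06 rad and z of canister in the frame of dish between 0.003 and 0.009 m and horizontal distance between canister and dish below 0.055 m and linear speed of canister below 0.02 m/s and contact force between the fingers and canister below 0.2 N); the robot touches nothing.
It fails at once if seedling knocked over or moved by more than 30 mm (distance of seedling from where it was at the start of the episode above 0.03 m or angle between seedling's own z axis and vertical above 0.3 rad).
It fails at once if feed bottle knocked over or moved by more than 30 mm (distance of feed_bottle from where it was at the start of the episode above 0.03 m or angle between feed_bottle's own z axis and vertical above 0.3 rad).
It fails at once if saucer knocked over or moved by more than 30 mm (distance of saucer from where it was at the start of the episode above 0.03 m or angle between saucer's own z axis and vertical above 0.3 rad).
It fails at once if a glass vial falls fast (over 1.9 m/s, as after a drop of some 180 mm) (linear speed of any of vial0, vial1, vial2 above 1.9 m/s).
It also fails if it takes over 72 s, if anything falls off the work surface, if the arm or the gripper's body presses on something with over 40 N, if the wrist force passes 120 N, or if a joint passes its speed limit or range.

## Working session

There is one attempt and no reset: what is moved stays moved. The work goes in short steps, Python scripts to look and compute and a tool call to move; the robot and the scene stay as the last step left them, time stands still between calls to the robot, and variables do not carry over. Pictures are saved under pics/ and viewed, about 8 in all and at most 12, crops included, and the job is handed in when it is done.

Besides the shell and the picture viewer there is one more tool, called as name(argument=value, ...) on one line, values as JSON. apply_moves: Moves the arm, as the interface text tells. Its arguments: {"type":"object","properties":{"increments":{"type":"string"},"force":{"type":"number"}},"required":["increments"]}

```bash
ls; mkdir -p pics; cat > h.py <<'E'
from bench import *
import numpy as np, cv2
from scipy.spatial.transform import Rotation as R
def cloud(f):
    z=f["z_map"]; v,u=np.mgrid[:z.shape[0],:z.shape[1]]
    P=np.dstack([(u-f["cx"])/f["fx"]*z,(v-f["cy"])/f["fy"]*z,z])
    M=cv2.Rodrigues(np.array(f["rvec"],float))[0]
    W=(P-np.array(f["tvec"]).ravel())@M
    W[z==0]=np.nan
    return W
E
python3 - <<'E'
from h import *
s=sense(); print(s)
for n in("top","scene"):
    f=grab_frame(n); np.save(n+".npy",cloud(f)); cv2.imwrite(f"pics/{n}0.png",cv2.resize(f["color"],(800,600)))
    np.save(n+"c.npy",f["color"])
E
```

```text
pics
{'time': 0.0, 'qpos': array([ 9.40190090e-01,  2.59327533e-01,  1.53607799e+00,  1.02790563e-05,
        1.34798293e+00, -2.02795616e-01]), 'dq': array([-0.00065051, -0.00090355, -0.00025414,  0.00091939,  0.00091116,
       -0.00013715]), 'tau': array([-1.47634641e-03, -4.37313080e+01, -2.84000587e+01,  7.17365462e-02,
        4.12887731e-02, -1.90434739e-04]), 'eef_pos': array([0.2278317 , 0.49999881, 0.21782807]), 'tcp_rot': array([-3.13983567e+00, -3.71504301e-04,  2.71377943e+00]), 'force': array([0.38201289, 0.48692277, 1.9511404 ]), 'torque': array([0.02925945, 0.02316989, 0.02215059]), 'opening': 0.09308668646624146}
```

View pics/top0.png

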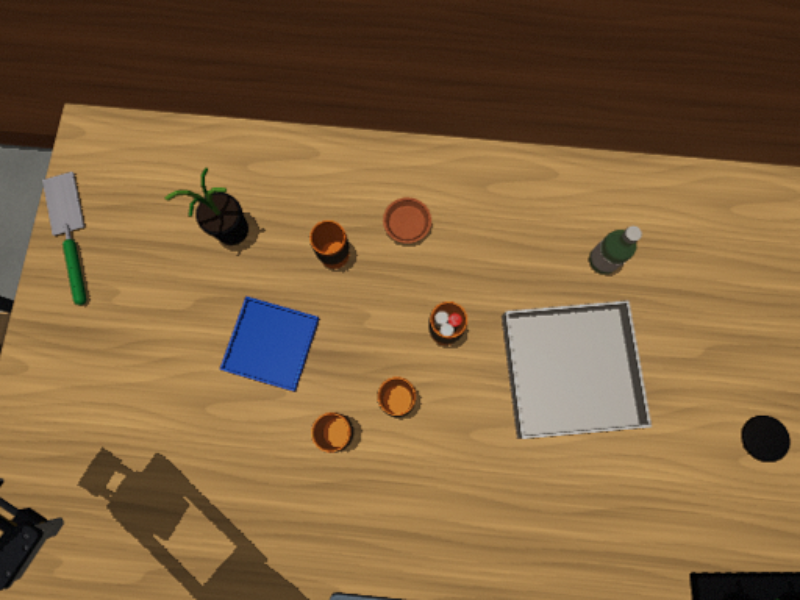

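View pics/scene0.png

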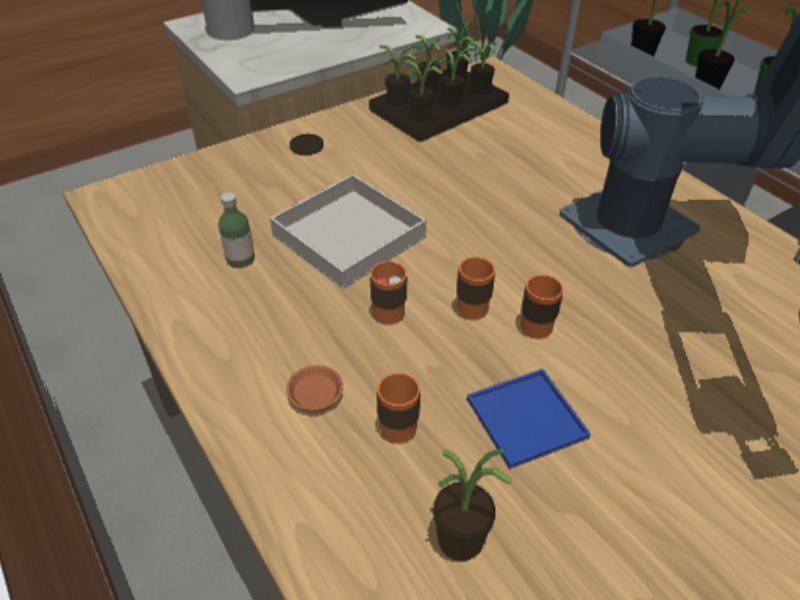

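The top view shows the orange canister with its vials at (448,323), farthest to the right. The white tray is around (577,370), the blue dish at (270,344), and three empty look-alikes at (330,243), (397,397) and (333,432). The saucer is at (408,220), the bottle at (610,250) and the seedling at (220,215).

```bash
python3 - <<'E'
from h import *
W=np.load("top.npy")
def at(u,v): 
    u=int(u*.64);v=int(v*.64); return np.nanmedian(W[v-1:v+2,u-1:u+2].reshape(-1,3),0).round(3)
for n,p in dict(tray=(575,375),t1=(505,314),t2=(628,304),t3=(648,425),t4=(520,436),dish=(270,344),d1=(247,299),d2=(318,318),d3=(296,388),d4=(223,369),botcap=(634,233),vial_r=(456,320)).items(): print(n,at(*p))
# rim circles: high points in window
for n,(u,v) in dict(can=(448,323),l1=(330,243),l2=(397,397),l3=(333,432),saucer=(408,220)).items():
    u=int(u*.64);v=int(v*.64); S=W[v-22:v+22,u-22:u+22].reshape(-1,3)
    zt=np.nanpercentile(S[:,2],99); S=S[(S[:,2]>zt-.006)]
    c,r=cv2.minEnclosingCircle((S[:,:2]*1000).astype(np.float32)); print(n,zt.round(3),np.round(c,1),round(r,1))
# tray/dish fits
for n,(u0,u1,v0,v1),lo,hi in (("tray",(490,665,290,450),.038,.052),("dish",(210,330,290,400),.009,.02)):
    S=W[int(v0*.64):int(v1*.64),int(u0*.64):int(u1*.64)].reshape(-1,3); S=S[(S[:,2]>lo)&(S[:,2]<hi)]
    print(n,len(S),cv2.minAreaRect((S[:,:2]*1000).astype(np.float32)))
E
```

```text
tray [ 0.499 -0.29   0.003]
t1 [ 0.592 -0.153  0.043]
t2 [ 0.629 -0.365  0.044]
t3 [ 0.421 -0.401  0.044]
t4 [ 0.383 -0.19   0.027]
dish [0.503 0.263 0.004]
d1 [0.581 0.313 0.013]
d2 [0.558 0.182 0.   ]
d3 [0.43  0.205 0.004]
d4 [0.45  0.339 0.01 ]
botcap [ 0.719 -0.335  0.149]
vial_r [ 0.566 -0.063  0.075]
can 0.101 [559.1 -49.9] 30.9
l1 0.1 [682.6 167.5] 31.2
l2 0.1 [426.5  23.4] 30.7
l3 0.101 [360.3 122. ] 30.7
saucer 0.021 [757.4  37.6] 45.6
tray 728 ((507.48858642578125, -279.2208251953125), (220.66944885253906, 221.4914093017578), 10.409652709960938)
dish 388 ((504.41717529296875, 262.1964416503906), (140.948974609375, 140.13133239746094), 79.36467742919922)
```

```bash
python3 - <<'E'
import bench
print({k:(getattr(bench,k) if not callable(getattr(bench,k)) else 'f') for k in dir(bench) if not k.startswith('__')})
E
```

```text
{'Unreachable': 'f', 'finish_job': 'f', 'grab_frame': 'f', 'sense': 'f', 'tcp_to_grasp': 0.0188}
```

apply_moves(increments="0 0 -30 0 0.1 0 100;0 0 -30 0 0.1 0 100;0 0 -30 0 0.1 0 100;0 0 0 0.1 0.1 0 100;0 0 0 0.1 0 0 100;0 0 0 0.1 0 0.1 100")

```text
time: 0.7
eef_pos: [0.2376, 0.496, 0.3079]
tcp_rot: [-2.796, -0.372, 2.6]
force: [0.7, -0.4, 0.1]
opening: 0.0928
```

```bash
python3 - <<'E'
from h import *
s=sense(); q=s['qpos']; print(q.round(4).tolist(), s['eef_pos'].round(4).tolist(), s['tcp_rot'].round(4).tolist())
def ori(q,s4=1): return R.from_euler('ZYZYZ',[q[0],q[1]+q[2],s4*q[3],q[4],s4*q[5]])
for q_,r in (([0.94019,0.259327,1.536078,0,1.34798,-.202796],[-3.139836,-.000372,2.713779]),(q,s['tcp_rot'])):
  for s4 in(1,-1): print(s4,(ori(q_,s4).inv()*R.from_euler('xyz',r)).as_rotvec().round(4))
E
```

```text
[0.7558, 0.4702, 1.1204, 0.2625, 1.9837, -0.2867] [0.2376, 0.496, 0.3079] [-2.7959, -0.3721, 2.6003]Traceback (most recent call last):
  File "<stdin>", line 5, in <module>
  File "<stdin>", line 3, in ori
  File "scipy/spatial/transform/_rotation.pyx", line 1413, in scipy.spatial.transform._rotation.Rotation.from_euler
ValueError: Expected axis specification to be a non-empty string of upto 3 characters, got ZYZYZ
```

apply_moves(increments="0 0 -40 0.1 0 0 100;0 0 -40 0.1 0 0 100;0 0 0 0.1 0 0 100;0 0 0 0.1 0 0 100;0 0 0 0.1 0 0 100;0 0 0 0.1 0 0 100;0 0 0 0 0 0 100;0 0 0 0 0 0 100")

```text
time: 1.5
eef_pos: [0.2639, 0.497, 0.3608]
tcp_rot: [-2.222, -0.373, 2.605]
force: [0.3, 0.8, 0.4]
opening: 0.093
```

```bash
python3 - <<'E'
from h import *
s=sense(); q=s['qpos']; print(q.round(4).tolist(), s['eef_pos'].round(4).tolist(), s['tcp_rot'].round(4).tolist())
E
```

```text
[0.8413, 0.8993, 0.4992, 0.1548, 2.7081, -0.2724] [0.2639, 0.497, 0.3608] [-2.2222, -0.3732, 2.6046]
```

```bash
cat > kin.py <<'E'
import numpy as np
from scipy.spatial.transform import Rotation as R
from scipy.optimize import least_squares
D=[([0.94019,0.259327,1.536078,0,1.34798,-.202796],[.22783,.5,.21783],[-3.139836,-.000372,2.713779]),
([0.7558, 0.4702, 1.1204, 0.2625, 1.9837, -0.2867],[0.2376, 0.496, 0.3079],[-2.7959, -0.3721, 2.6003]),
([0.8413, 0.8993, 0.4992, 0.1548, 2.7081, -0.2724],[0.2639, 0.497, 0.3608],[-2.2222, -0.3732, 2.6046])]
def fk(q,p,off,s4=1,s6=1):
    A=R.from_euler('ZY',[q[0],q[1]]);B=A*R.from_euler('y',q[2]);C=B*R.from_euler('ZYZ',[s4*q[3],q[4],s6*q[5]+off])
    a1,d1,a2,a3,d4,d6=p
    return R.from_euler('z',q[0]).apply([a1,0,d1])+A.apply([0,0,a2])+B.apply([a3,0,d4])+C.apply([0,0,d6]),C
E
python3 - <<'E'
from kin import *
for s4 in(1,-1):
  for s6 in (1,-1): print(s4,s6,[(fk(q,[0]*6,0,s4,s6)[1].inv()*R.from_euler('xyz',r)).as_rotvec().round(3) for q,x,r in D])
E
```

```text
1 1 [array([-0.   ,  0.   ,  1.571]), array([-0.   ,  0.   ,  1.571]), array([-0.   , -0.   ,  1.571])]
1 -1 [array([-0.   ,  0.   ,  1.165]), array([-0.   ,  0.   ,  0.997]), array([-0.   , -0.   ,  1.026])]
-1 1 [array([-0.   ,  0.   ,  1.571]), array([-0.455,  0.248,  1.328]), array([-0.121,  0.068,  1.288])]
-1 -1 [array([-0.   ,  0.   ,  1.165]), array([-0.348,  0.348,  0.767]), array([-0.094,  0.094,  0.744])]
```

```bash
cat >> kin.py <<'E'
def cost(p): return np.concatenate([fk(q,p,np.pi/2)[0]-np.array(x) for q,x,r in D])
PF=least_squares(lambda p:np.r_[cost(p),1e-3*(p[[0,3]])],[0,.3,.3,0,.3,.2]).x
LO=np.array([-3.14,-.91,.19,-1.22,.22,-3.12]);HI=np.array([3.14,2.08,2.58,4.36,2.71,3.12])
def tool(h,dn,flip=0):
    """heading h, down-tilt dn (rad); tool y horizontal; flip=half turn"""
    z=np.array([np.cos(h)*np.cos(dn),np.sin(h)*np.cos(dn),-np.sin(dn)]);y=np.array([-np.sin(h),np.cos(h),0])*(-1 if flip else 1)
    return R.from_matrix(np.c_[np.cross(y,z),y,z])
def ik(x,Rt,q0=None,n=30,seed=0):
    rng=np.random.default_rng(seed);out=[]
    for i in range(1 if q0 is not None else n):
        s=q0 if q0 is not None else LO+(HI-LO)*rng.random(6)
        f=lambda q:np.r_[fk(q,PF,np.pi/2)[0]-x,.3*(Rt.inv()*fk(q,PF,np.pi/2)[1]).as_rotvec()]
        r=least_squares(f,np.clip(s,LO+.001,HI-.001),bounds=(LO,HI))
        if r.cost<1e-7 and not any(np.allclose(r.x,o,atol=.02) for o in out): out.append(r.x)
    return out
E
python3 - <<'E'
from kin import *
print(PF.round(4),abs(cost(PF)).max())
c=np.array([.559,-.05,.068]);pc=np.array([.58,-.25,.15])
for h in (-100,-70,0,40,90):
  for dn in (0,15,30):
    T=tool(np.radians(h),np.radians(dn)); t=T.apply([0,0,1])
    for nm,g in(("grasp",c),("pour",pc)):
      print(h,dn,nm,[q.round(2).tolist() for q in ik(g+.0188*t,T)])
E
```

```text
[0.1578 0.7411 0.9913 0.5423 0.2667 0.8895] 0.0962692291638125
-100 0 grasp [[0.85, 1.64, 0.5, -0.84, 2.37, 0.89]]
-100 0 pour [[0.69, 1.59, 0.77, -0.87, 2.14, 1.0]]
-100 15 grasp [[0.83, 1.42, 0.75, -0.65, 2.13, 1.03]]
-100 15 pour [[0.67, 1.36, 1.0, -0.74, 1.9, 1.06]]
-100 30 grasp [[0.79, 1.2, 1.0, -0.54, 1.85, 1.07]]
-100 30 pour [[0.61, 1.14, 1.22, -0.67, 1.65, 1.04]]
-70 0 grasp [[1.24, 1.74, 0.86, -0.75, 1.99, 1.21]]
-70 0 pour [[1.11, 1.81, 1.16, -0.82, 1.69, 1.44]]
-70 15 grasp [[1.22, 1.53, 1.13, -0.68, 1.68, 1.27]]
-70 15 pour [[1.07, 1.65, 1.45, -0.84, 1.33, 1.54]]
-70 30 grasp [[1.14, 1.35, 1.4, -0.67, 1.34, 1.3]]
-70 30 pour [[0.96, 1.59, 1.78, -1.09, 0.93, 1.8]]
0 0 grasp []
0 0 pour []
0 15 grasp []
0 15 pour []
0 30 grasp []
0 30 pour []
40 0 grasp [[-1.75, 1.89, 1.06, 0.71, 1.72, 1.7]]
40 0 pour [[-1.68, 1.66, 0.95, 0.84, 1.95, 1.96]]
40 15 grasp [[-1.71, 1.74, 1.38, 0.73, 1.32, 1.58]]
40 15 pour [[-1.65, 1.44, 1.2, 0.76, 1.67, 1.92]]
40 30 grasp [[-1.61, 1.74, 1.74, 1.04, 0.84, 1.23]]
40 30 pour [[-1.57, 1.23, 1.43, 0.74, 1.38, 1.94]]
90 0 grasp [[-1.03, 1.64, 0.5, 0.84, 2.37, 2.25]]
90 0 pour [[-1.09, 1.57, 0.27, 1.1, 2.6, 2.6]]
90 15 grasp [[-1.01, 1.42, 0.75, 0.65, 2.13, 2.11]]
90 15 pour [[-1.08, 1.34, 0.5, 0.76, 2.42, 2.33]]
90 30 grasp [[-0.96, 1.2, 1.0, 0.54, 1.86, 2.07]]
90 30 pour [[-1.05, 1.11, 0.73, 0.57, 2.2, 2.21]]
```

```bash
sed -i 's/    a1,d1,a2,a3,d4,d6=p/    a1,d1,a2,a3,d4,d6,b=p[:7]/; s/apply(\[a1,0,d1\])/apply([a1,b,d1])/; s/\[0,.3,.3,0,.3,.2\]/[0,.3,.3,0,.3,.2,.1]/' kin.py
python3 - <<'E'
from kin import *
print(PF.round(4),cost(PF).round(4))
E
```

```text
[3.000e-04 2.221e-01 5.343e-01 6.050e-02 4.257e-01 3.669e-01 1.108e-01] [ 0. -0. -0.  0.  0.  0. -0.  0. -0.]
```

```bash
python3 - <<'E'
from kin import *
c=np.array([.559,-.05,.068]);pc=np.array([.58,-.25,.15]);d=np.array([.504,.262,.08])
for h in (-120,-100,-70,-40,0,40,60,90):
  for dn in (0,15,30):
    T=tool(np.radians(h),np.radians(dn)); t=T.apply([0,0,1])
    for nm,g in(("grasp",c),("pour",pc),("dish",d)):
      print(h,dn,nm,[q.round(2).tolist() for q in ik(g+.0188*t,T,n=16)])
E
```

```text
-120 0 grasp [[0.19, 1.22, 1.12, -1.03, 2.06, 0.9]]
-120 0 pour []
-120 0 dish [[0.57, 1.37, 0.68, -0.85, 2.48, 0.84]]
-120 15 grasp [[0.18, 1.07, 1.19, -0.89, 1.89, 0.9]]
-120 15 pour [[-0.09, 0.94, 1.26, -1.1, 1.75, 0.72]]
-120 15 dish [[0.56, 1.22, 0.78, -0.65, 2.3, 0.97]]
-120 30 grasp [[0.14, 0.92, 1.29, -0.76, 1.7, 0.88]]
-120 30 pour [[-0.14, 0.81, 1.3, -0.93, 1.6, 0.65]]
-120 30 dish [[0.54, 1.06, 0.93, -0.5, 2.08, 1.04]]
-100 0 grasp [[0.28, 1.13, 1.41, -1.19, 1.82, 1.01]]
-100 0 pour []
-100 0 dish [[0.69, 1.27, 0.93, -0.97, 2.23, 0.84]]
-100 15 grasp [[0.26, 0.97, 1.47, -1.07, 1.64, 0.95]]
-100 15 pour []
-100 15 dish [[0.68, 1.13, 1.01, -0.81, 2.06, 0.89]]
-100 30 grasp [[0.22, 0.82, 1.53, -0.94, 1.45, 0.85]]
-100 30 pour [[-0.1, 0.67, 1.58, -1.11, 1.3, 0.64]]
-100 30 dish [[0.65, 0.98, 1.12, -0.67, 1.87, 0.91]]
-70 0 grasp []
-70 0 pour [[-0.07, 0.85, 2.03, 4.3, 1.46, 1.33]]
-70 0 dish [[0.83, 1.12, 1.36, -1.18, 1.86, 0.97]]
-70 15 grasp []
-70 15 pour []
-70 15 dish [[0.82, 0.97, 1.42, -1.05, 1.68, 0.91]]
-70 30 grasp []
-70 30 pour []
-70 30 dish [[0.77, 0.82, 1.48, -0
[... 1427 characters left out ...]
 pour [[-1.08, 0.85, 1.47, 0.99, 1.77, 2.25]]
60 15 dish [[-0.42, 0.8, 2.35, 1.68, 1.31, 1.56]]
60 30 grasp [[-0.87, 0.68, 1.93, 1.01, 1.29, 2.1]]
60 30 pour [[-1.04, 0.72, 1.49, 0.85, 1.62, 2.35]]
60 30 dish [[-0.32, 0.54, 2.32, 1.61, 1.01, 1.9]]
90 0 grasp [[-0.78, 1.13, 1.4, 0.89, 1.99, 2.03]]
90 0 pour [[-0.93, 1.18, 0.94, 0.95, 2.33, 2.34]]
90 0 dish [[-0.39, 1.01, 1.88, 1.19, 1.66, 1.8]]
90 15 grasp [[-0.77, 0.97, 1.47, 0.8, 1.81, 2.07]]
90 15 pour [[-0.93, 1.05, 0.99, 0.79, 2.18, 2.28]]
90 15 dish [[-0.37, 0.82, 1.93, 1.14, 1.46, 1.94]]
90 30 grasp [[-0.73, 0.82, 1.53, 0.7, 1.63, 2.13]]
90 30 pour [[-0.9, 0.92, 1.06, 0.64, 2.01, 2.26]]
90 30 dish [[-0.3, 0.65, 1.94, 1.05, 1.27, 2.12]]
```

```bash
cat >> kin.py <<'E'
def row(p0,R0,p1,R1,N):
    w=(R0.inv()*R1).as_rotvec()/N; E=R.from_rotvec(w); S=sum((R.from_rotvec(w*k).as_matrix() for k in range(N)),np.zeros((3,3)))
    return np.linalg.solve(S,R0.inv().apply(np.array(p1)-p0))*1000,w
def check(p0,R0,d,w,N,q):
    """follow N rows in the model; print joint extremes"""
    p,T,Q,P=np.array(p0,float),R0,[np.array(q)],[np.array(p0)]
    for i in range(N):
        p=p+T.apply(np.array(d)/1000);T=T*R.from_rotvec(w);s=ik(p,T,Q[-1])
        if not s: print(' ik fail at',i,p.round(3),Q[-1].round(2));return p,T,None
        Q.append(s[0]);P.append(p)
    print(' end',p.round(3),Q[-1].round(2),'min',np.min(Q,0).round(2),'max',np.max(Q,0).round(2),'maxstep',np.abs(np.diff(Q,axis=0)).max(0).round(2),'TCPmin',np.min(P,0).round(2),'TCPmax',np.max(P,0).round(2))
    return p,T,Q[-1]
C=np.array([.559,-.05,.0]);G=.0188
def goal(g,h,dn,flip=0,back=0):
    T=tool(np.radians(h),np.radians(dn),flip);return np.array(g)+T.apply([0,0,G-back]),T
E
cat > t.py <<'E'
from kin import *
q=np.array(D[2][0]);p=np.array(D[2][1]);T=R.from_euler('xyz',D[2][2])
for fl in (0,1):
    print('flip',fl); pp,TT,qq=p,T,q
    for g,h,dn,bk,N in (([.40,.15,.33],20,50,0,16),(C+[0,0,.17],80,20,.16,20),(C+[0,0,.07],80,20,.14,8),(C+[0,0,.07],80,20,0,8),(C+[0,0,.25],80,20,0,6),([.585 if fl==0 else .43,-.24,.14],80,20,0,8)):
        g1,T1=goal(g,h,dn,fl,bk); d,w=row(pp,TT,g1,T1,N); print(N,d.round(1),w.round(4)); pp,TT,qq=check(pp,TT,d,w,N,qq)
        if qq is None: break
    if qq is not None:
        s=-1 if fl==0 else 1
        pp0=pp-TT.apply([0,0,G]); pp,TT,qq=check(pp,TT,[0,0,0],[0,0,s*.13],20,qq)
        dd=goal([.504,.265,.25],107,20,fl); print([x.round(2) for x in ik(*dd,qq)],[x.round(2) for x in ik(*goal([.504,.265,.076],107,20,fl),n=15)])
E
python3 t.py
```

```text
flip 0
16 [ -9.2 -19.3  12.7] [-0.0574 -0.0848 -0.0246]
 end [0.411 0.154 0.316] [-0.21 -0.48  2.14  0.44  0.91 -2.3 ] min [-0.21 -0.48  0.5  -0.32  0.91 -2.3 ] max [ 0.85  0.9   2.14  0.44  2.71 -0.27] maxstep [0.23 0.11 0.13 0.28 0.14 0.39] TCPmin [0.26 0.15 0.32] TCPmax [0.41 0.5  0.37]
20 [  8.5 -16.9  -4.8] [-0.0433 -0.0237 -0.0304]
 ik fail at 3 [0.404 0.077 0.306] [-0.82 -0.51  2.22  0.78  1.33 -3.03]
flip 1
16 [-27.    9.1 -12. ] [-0.1065  0.0721  0.1179]
 end [0.411 0.154 0.316] [-0.21 -0.48  2.14  0.44  0.91  0.84] min [-0.21 -0.48  0.5   0.15  0.91 -0.27] max [0.84 0.9  2.14 0.46 2.71 0.84] maxstep [0.07 0.12 0.13 0.08 0.13 0.15] TCPmin [0.26 0.15 0.32] TCPmax [0.48 0.5  0.36]
20 [-8.5 16.9 -4.8] [ 0.0433  0.0237 -0.0304]
 end [ 0.536 -0.181  0.218] [-0.99  0.75  1.37  0.79  1.99 -0.87] min [-1.15 -0.53  1.37  0.44  0.91 -0.87] max [-0.21  0.75  2.22  0.82  1.99  0.84] maxstep [0.22 0.09 0.09 0.16 0.15 0.29] TCPmin [ 0.4  -0.18  0.22] TCPmax [0.54 0.15 0.32]
8 [-11.7  -0.    6.8] [ 0. -0. -0.]
 end [ 0.539 -0.162  0.111] [-0.97  0.87  1.43  0.75  1.84 -1.  ] min [-0.99  0.
[... 648 characters left out ...]
02 0.01 0.04 0.05] TCPmin [ 0.56 -0.03  0.06] TCPmax [ 0.56 -0.03  0.24]
8 [-21.9 -11.8 -19.9] [ 0. -0. -0.]
 end [ 0.433 -0.223  0.134] [-1.15  0.82  1.49  0.6   1.93 -1.11] min [-1.15  0.6   1.49  0.6   1.84 -1.11] max [-0.82  0.82  1.59  0.9   1.93 -0.82] maxstep [0.05 0.03 0.03 0.04 0.01 0.04] TCPmin [ 0.43 -0.22  0.13] TCPmax [ 0.56 -0.03  0.24]
 end [ 0.433 -0.223  0.134] [-1.15  0.82  1.49  0.6   1.93  1.49] min [-1.15  0.82  1.49  0.6   1.93 -1.11] max [-1.15  0.82  1.49  0.6   1.93  1.49] maxstep [0.   0.   0.   0.   0.   0.13] TCPmin [ 0.43 -0.22  0.13] TCPmax [ 0.43 -0.22  0.13]
[array([-0.26,  0.57,  1.65,  0.95,  1.77, -0.81])] [array([-0.26,  0.84,  1.69,  0.92,  1.58, -1.07])]
```

apply_moves(increments="-27 9.1 -12 -0.1065 0.0721 0.1179 100;-27 9.1 -12 -0.1065 0.0721 0.1179 100;-27 9.1 -12 -0.1065 0.0721 0.1179 100;-27 9.1 -12 -0.1065 0.0721 0.1179 100;-27 9.1 -12 -0.1065 0.0721 0.1179 100;-27 9.1 -12 -0.1065 0.0721 0.1179 100;-27 9.1 -12 -0.1065 0.0721 0.1179 100;-27 9.1 -12 -0.1065 0.0721 0.1179 100;-27 9.1 -12 -0.1065 0.0721 0.1179 100;-27 9.1 -12 -0.1065 0.0721 0.1179 100;-27 9.1 -12 -0.1065 0.0721 0.1179 100;-27 9.1 -12 -0.1065 0.0721 0.1179 100;-27 9.1 -12 -0.1065 0.0721 0.1179 100;-27 9.1 -12 -0.1065 0.0721 0.1179 100;-27 9.1 -12 -0.1065 0.0721 0.1179 100;-27 9.1 -12 -0.1065 0.0721 0.1179 100;0 0 0 0 0 0 100")

```text
time: 3.2
eef_pos: [0.4758, 0.1572, 0.3234]
tcp_rot: [-3.096, -0.546, 0.672]
force: [-0.2, -0.2, -0.1]
opening: 0.0932
```

```bash
cat > nx.py <<'E'
from kin import *
from bench import sense
def now():
    s=sense(); q=s['qpos']; p,T=s['eef_pos'],R.from_euler('xyz',s['tcp_rot'])
    print('t',round(s['time'],1),q.round(3),p.round(4),s['tcp_rot'].round(3),'F',s['force'].round(2),'open',round(s['opening'],4),'model err',(fk(q,PF,np.pi/2)[0]-p).round(4))
    return q,p,T
def legs(L,fl=1):
    q,p,T=now()
    for g,h,dn,bk,N in L:
        p1,T1=goal(g,h,dn,fl,bk);d,w=row(p,T,p1,T1,N);print(N,d.round(1),w.round(4));p,T,q=check(p,T,d,w,N,q)
        if q is None:break
E
python3 -c "
from nx import *
legs([(C+[0,0,.17],80,20,.16,34)])"
```

```text
t 3.2 [-0.258 -0.181  1.872  0.498  1.187  0.501] [0.4758 0.1572 0.3234] [-3.096 -0.546  0.672] F [-0.21 -0.16 -0.09] open 0.0932 model err [ 0.0001 -0.     -0.    ]
34 [-7.2  7.  -4.4] [ 0.0155  0.0186 -0.0142]
 end [ 0.536 -0.181  0.218] [-0.99  0.75  1.37  0.79  1.99 -0.87] min [-1.   -0.19  1.37  0.5   1.19 -0.87] max [-0.26  0.75  1.94  0.79  1.99  0.5 ] maxstep [0.06 0.04 0.04 0.04 0.03 0.08] TCPmin [ 0.47 -0.18  0.22] TCPmax [0.54 0.16 0.32]
```

```bash
python3 -c "
from nx import *
legs([(C+[0,0,.17],80,20,.16,19),(C+[0,0,.07],80,20,.14,8)])"
```

```text
t 3.2 [-0.258 -0.181  1.872  0.498  1.187  0.501] [0.4758 0.1572 0.3234] [-3.096 -0.546  0.672] F [-0.21 -0.16 -0.09] open 0.0932 model err [ 0.0001 -0.     -0.    ]
19 [-12.9  12.6  -7.7] [ 0.0278  0.0333 -0.0253]
 end [ 0.536 -0.181  0.218] [-0.99  0.75  1.37  0.79  1.99 -0.87] min [-1.   -0.19  1.37  0.5   1.19 -0.87] max [-0.26  0.75  1.94  0.79  1.99  0.5 ] maxstep [0.11 0.07 0.07 0.07 0.06 0.15] TCPmin [ 0.47 -0.18  0.22] TCPmax [0.54 0.16 0.32]
8 [-11.7  -0.    6.8] [0. 0. 0.]
 end [ 0.539 -0.162  0.111] [-0.97  0.87  1.43  0.75  1.84 -1.  ] min [-0.99  0.75  1.37  0.75  1.84 -1.  ] max [-0.97  0.87  1.43  0.79  1.99 -0.87] maxstep [0.   0.02 0.01 0.01 0.02 0.02] TCPmin [ 0.54 -0.18  0.11] TCPmax [ 0.54 -0.16  0.22]
```

apply_moves(increments="-12.9 12.6 -7.7 0.0278 0.0333 -0.0253 100;-12.9 12.6 -7.7 0.0278 0.0333 -0.0253 100;-12.9 12.6 -7.7 0.0278 0.0333 -0.0253 100;-12.9 12.6 -7.7 0.0278 0.0333 -0.0253 100;-12.9 12.6 -7.7 0.0278 0.0333 -0.0253 100;-12.9 12.6 -7.7 0.0278 0.0333 -0.0253 100;-12.9 12.6 -7.7 0.0278 0.0333 -0.0253 100;-12.9 12.6 -7.7 0.0278 0.0333 -0.0253 100;-12.9 12.6 -7.7 0.0278 0.0333 -0.0253 100;-12.9 12.6 -7.7 0.0278 0.0333 -0.0253 100;-12.9 12.6 -7.7 0.0278 0.0333 -0.0253 100;-12.9 12.6 -7.7 0.0278 0.0333 -0.0253 100;-12.9 12.6 -7.7 0.0278 0.0333 -0.0253 100;-12.9 12.6 -7.7 0.0278 0.0333 -0.0253 100;-12.9 12.6 -7.7 0.0278 0.0333 -0.0253 100;-12.9 12.6 -7.7 0.0278 0.0333 -0.0253 100;-12.9 12.6 -7.7 0.0278 0.0333 -0.0253 100;-12.9 12.6 -7.7 0.0278 0.0333 -0.0253 100;-12.9 12.6 -7.7 0.0278 0.0333 -0.0253 100;0 0 0 0 0 0 100")

```text
time: 5.2
eef_pos: [0.5433, -0.1822, 0.2158]
tcp_rot: [-3.132, -1.22, 1.394]
force: [1.0, -0.1, -0.1]
opening: 0.0933
```

```bash
python3 -c "
from nx import *
legs([(C+[0,0,.072],80,20,.13,8),(C+[0,0,.072],80,20,0,9)])"
```

```text
t 5.2 [-0.977  0.759  1.343  0.791  1.996 -0.856] [ 0.5433 -0.1822  0.2158] [-3.132 -1.22   1.394] F [ 1.05 -0.11 -0.1 ] open 0.0933 model err [-0.0001  0.0001  0.0001]
8 [-11.2  -0.9   7.9] [-0.0009  0.0002 -0.0001]
 end [ 0.541 -0.153  0.11 ] [-0.96  0.87  1.45  0.76  1.83 -1.  ] min [-0.98  0.76  1.34  0.76  1.83 -1.  ] max [-0.96  0.87  1.45  0.79  2.   -0.86] maxstep [0.   0.02 0.02 0.01 0.02 0.02] TCPmin [ 0.54 -0.18  0.11] TCPmax [ 0.54 -0.15  0.22]
9 [ 0.  -0.  14.4] [-0.  0.  0.]
 end [ 0.562 -0.033  0.066] [-0.82  0.87  1.63  0.85  1.64 -1.07] min [-0.96  0.86  1.45  0.76  1.64 -1.07] max [-0.82  0.87  1.63  0.85  1.83 -1.  ] maxstep [0.02 0.   0.02 0.01 0.02 0.01] TCPmin [ 0.54 -0.15  0.07] TCPmax [ 0.56 -0.03  0.11]
```

apply_moves(increments="-11.2 -0.9 7.9 -0.0009 0.0002 0 100;-11.2 -0.9 7.9 -0.0009 0.0002 0 100;-11.2 -0.9 7.9 -0.0009 0.0002 0 100;-11.2 -0.9 7.9 -0.0009 0.0002 0 100;-11.2 -0.9 7.9 -0.0009 0.0002 0 100;-11.2 -0.9 7.9 -0.0009 0.0002 0 100;-11.2 -0.9 7.9 -0.0009 0.0002 0 100;-11.2 -0.9 7.9 -0.0009 0.0002 0 100;0 0 0 0 0 0 100;0 0 14.4 0 0 0 100;0 0 14.4 0 0 0 100;0 0 14.4 0 0 0 100;0 0 14.4 0 0 0 100;0 0 14.4 0 0 0 100;0 0 14.4 0 0 0 100;0 0 14.4 0 0 0 100;0 0 14.4 0 0 0 100;0 0 14.4 0 0 0 100;0 0 0 0 0 0 100")

```text
time: 7.1
eef_pos: [0.5597, -0.0279, 0.0669]
tcp_rot: [-3.13, -1.224, 1.388]
force: [0.1, 0.6, -0.4]
opening: 0.093
```

```bash
python3 - <<'E'
from nx import *; from h import *
now(); f=grab_frame("scene"); cv2.imwrite("pics/s1.png",cv2.resize(f["color"][100:292,150:350],(800,768))[:600])
f=grab_frame("top"); cv2.imwrite("pics/t1.png",cv2.resize(f["color"][150:300,220:420],(800,600)))
E
```

```text
t 7.1 [-0.812  0.863  1.64   0.855  1.634 -1.067] [ 0.5597 -0.0279  0.0669] [-3.13  -1.224  1.388] F [ 0.12  0.64 -0.35] open 0.093 model err [-0.0001  0.0002  0.0003]
```

View pics/s1.png

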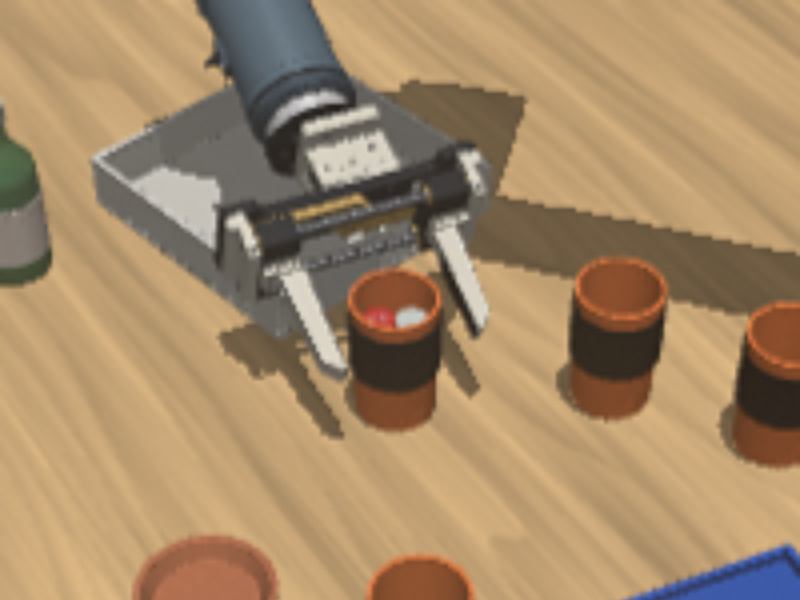

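The crop shows the open jaws on either side of the target canister's band, at about (395,350), with clearance from the tray and the look-alikes. I'll correct by 5 mm and close.

apply_moves(increments="0 0 -4.6 0 0 0 100;0 0 0 0 0 0 0;0 0 0 0 0 0 0;0 0 0 0 0 0 0;0 0 0 0 0 0 0;0 0 0 0 0 0 0;0 0 0 0 0 0 0;0 0 0 0 0 0 0", force=35)

```text
time: 8.0
eef_pos: [0.5599, -0.0347, 0.0692]
tcp_rot: [-3.138, -1.222, 1.393]
force: [1.9, -1.5, 2.3]
opening: 0.0645
```

```bash
python3 -c "
from nx import *
legs([(C+[0,0,.25],80,20,0,8)])"
```

```text
t 8.0 [-0.821  0.861  1.632  0.851  1.641 -1.065] [ 0.5599 -0.0347  0.0692] [-3.138 -1.222  1.393] F [ 1.9  -1.53  2.32] open 0.0645 model err [-0.0001  0.0002  0.0003]
8 [20.6  0.2 -7.2] [-0.0001 -0.0001 -0.0001]
 end [ 0.562 -0.033  0.244] [-0.82  0.6   1.58  0.9   1.84 -0.82] min [-0.82  0.6   1.58  0.85  1.64 -1.06] max [-0.82  0.86  1.63  0.9   1.84 -0.82] maxstep [0.   0.04 0.01 0.01 0.03 0.03] TCPmin [ 0.56 -0.03  0.07] TCPmax [ 0.56 -0.03  0.24]
```

apply_moves(increments="10 0 -3.5 0 0 0 0;20.6 0 -7.2 0 0 0 0;20.6 0 -7.2 0 0 0 0;20.6 0 -7.2 0 0 0 0;20.6 0 -7.2 0 0 0 0;20.6 0 -7.2 0 0 0 0;20.6 0 -7.2 0 0 0 0;20.6 0 -7.2 0 0 0 0;10 0 -3.7 0 0 0 0;0 0 0 0 0 0 0;0 0 0 0 0 0 0;0 0 0 0 0 0 0")

```text
time: 9.2
eef_pos: [0.5597, -0.0324, 0.2418]
tcp_rot: [-3.13, -1.223, 1.386]
force: [-0.8, 0.6, -4.2]
opening: 0.0642
```

```bash
python3 -c "
from nx import *
legs([([.43,-.24,.15],80,20,0,10)])
from h import *
f=grab_frame('scene'); cv2.imwrite('pics/s2.png',cv2.resize(f['color'][80:272,150:350],(800,768))[:600])
for i in range(4): f=grab_frame('top'); print(sense()['force'])
"
```

```text
t 9.2 [-0.818  0.6    1.589  0.892  1.837 -0.826] [ 0.5597 -0.0324  0.2418] [-3.13  -1.223  1.386] F [-0.79  0.55 -4.18] open 0.0642 model err [-0.0001  0.0001  0.0002]
10 [-16.4  -9.2 -16.3] [-0.0002 -0.0001 -0.0004]
 end [ 0.433 -0.223  0.144] [-1.15  0.8   1.49  0.6   1.94 -1.1 ] min [-1.15  0.6   1.49  0.6   1.84 -1.1 ] max [-0.82  0.8   1.59  0.89  1.94 -0.83] maxstep [0.04 0.02 0.02 0.03 0.01 0.03] TCPmin [ 0.43 -0.22  0.14] TCPmax [ 0.56 -0.03  0.24]
[ 0.92837274 -0.32879188 -3.66242083]
[ 0.03862852  0.26981138 -4.75388146]
[ 0.59210324  1.1491599  -4.52478325]
[ 0.23206084 -0.51598064 -3.52363416]
```

View pics/s2.png

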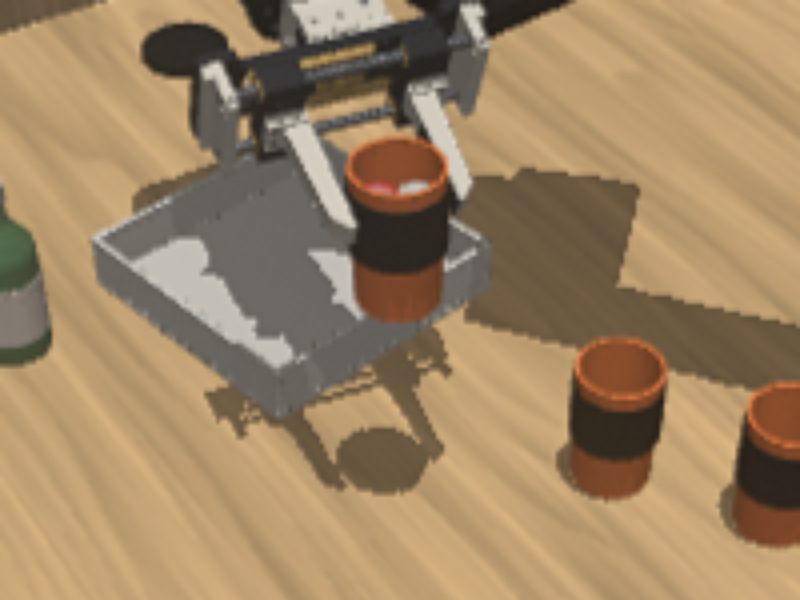

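The canister is held upright at about (398,230), with the red and white caps still inside and about 4.2 N of load. Next I move it over the tray.

apply_moves(increments="-16.4 -9.2 -16.3 0 0 0 0;-16.4 -9.2 -16.3 0 0 0 0;-16.4 -9.2 -16.3 0 0 0 0;-16.4 -9.2 -16.3 0 0 0 0;-16.4 -9.2 -16.3 0 0 0 0;-16.4 -9.2 -16.3 0 0 0 0;-16.4 -9.2 -16.3 0 0 0 0;-16.4 -9.2 -16.3 0 0 0 0;-16.4 -9.2 -16.3 0 0 0 0;-16.4 -9.2 -16.3 0 0 0 0;-6 0 2 0 0 0 0;0 0 0 0 0 0 0")

```text
time: 10.65
eef_pos: [0.433, -0.2233, 0.1373]
tcp_rot: [-3.134, -1.224, 1.388]
force: [0.3, 0.2, -4.3]
opening: 0.0642
```

apply_moves(increments="0 0 0 0 0 0.12 0;0 0 0 0 0 0.14 0;0 0 0 0 0 0.14 0;0 0 0 0 0 0.14 0;0 0 0 0 0 0.14 0;0 0 0 0 0 0.14 0;0 0 0 0 0 0.14 0;0 0 0 0 0 0.14 0;0 0 0 0 0 0.14 0;0 0 0 0 0 0.12 0;0 0 0 0 0 0.12 0;0 0 0 0 0 0.1 0;0 0 0 0 0 0.1 0;0 0 0 0 0 0.1 0;0 0 0 0 0 0.08 0;0 0 0 0 0 0.08 0;0 0 0 0 0 0.08 0;0 0 0 0 0 0.05 0;0 0 0 0 0 0 0;0 0 0 0 0 0 0")

```text
time: 12.65
eef_pos: [0.4334, -0.2223, 0.1388]
tcp_rot: [-1.963, 0.467, -0.356]
force: [0.6, 0.2, -2.0]
opening: 0.064
```

```bash
python3 -c "
from nx import *; now()
from h import *
f=grab_frame('scene'); a=cv2.resize(f['color'][60:230,150:300],(400,453))
f=grab_frame('top'); b=cv2.resize(f['color'][150:320,290:440],(400,453)); cv2.imwrite('pics/p1.png',np.hstack([a,b]))
"
```

```text
t 12.7 [-1.148  0.808  1.485  0.6    1.937  0.966] [ 0.4334 -0.2223  0.1388] [-1.963  0.467 -0.356] F [ 0.6   0.21 -1.99] open 0.064 model err [-0.0001  0.0002  0.0002]
```

View pics/p1.png

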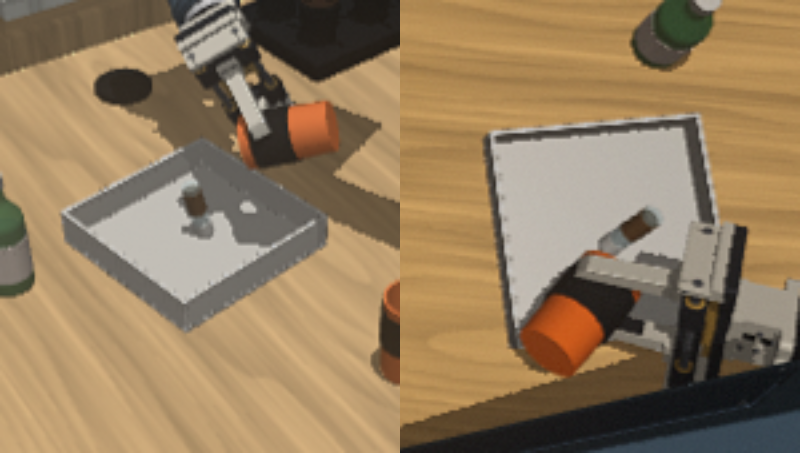

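The pictures show vials in the tray, one at (630,230) in the top half and a white cap at (248,207) in the scene half. The residual load is about 2 N. Next I bring the canister upright, raise it and hold it for the heft.

apply_moves(increments="0 0 0 0 0 -0.1 0;0 0 0 0 0 -0.14 0;0 0 0 0 0 -0.14 0;0 0 0 0 0 -0.14 0;0 0 0 0 0 -0.14 0;0 0 0 0 0 -0.14 0;0 0 0 0 0 -0.14 0;0 0 0 0 0 -0.14 0;0 0 0 0 0 -0.14 0;0 0 0 0 0 -0.14 0;0 0 0 0 0 -0.14 0;0 0 0 0 0 -0.14 0;0 0 0 0 0 -0.14 0;0 0 0 0 0 -0.14 0;0 0 0 0 0 -0.1 0;0 0 0 0 0 -0.05 0;20.6 0 -7.2 0 0 0 0;20.6 0 -7.2 0 0 0 0;20.6 0 -7.2 0 0 0 0;10 0 -3.5 0 0 0 0")

```text
time: 14.75
eef_pos: [0.4336, -0.2222, 0.2168]
tcp_rot: [3.14, -1.221, 1.399]
force: [0.0, -0.6, -1.3]
opening: 0.0639
```

apply_moves(increments="0 0 0 0 0 0 0;0 0 0 0 0 0 0;0 0 0 0 0 0 0;0 0 0 0 0 0 0;0 0 0 0 0 0 0;0 0 0 0 0 0 0;0 0 0 0 0 0 0;0 0 0 0 0 0 0;0 0 0 0 0 0 0")

```text
time: 15.65
eef_pos: [0.4334, -0.222, 0.2143]
tcp_rot: [-3.136, -1.222, 1.392]
force: [0.7, -1.6, -1.0]
opening: 0.0641
```

```bash
python3 -c "
from nx import *; now()
from h import *
F=[]
for i in range(12): f=grab_frame('top'); F.append(sense()['force'][2])
print(np.mean(F),np.std(F))
cv2.imwrite('pics/p2.png',cv2.resize(f['color'][150:320,270:440],(600,600)))
"
```

```text
t 15.7 [-1.148  0.706  1.46   0.633  2.041 -1.021] [ 0.4334 -0.222   0.2143] [-3.136 -1.222  1.392] F [ 0.75 -1.57 -0.95] open 0.0641 model err [-0.0001  0.0002  0.0002]
-1.3753208944235356 0.5422504609946609
```

View pics/p2.png

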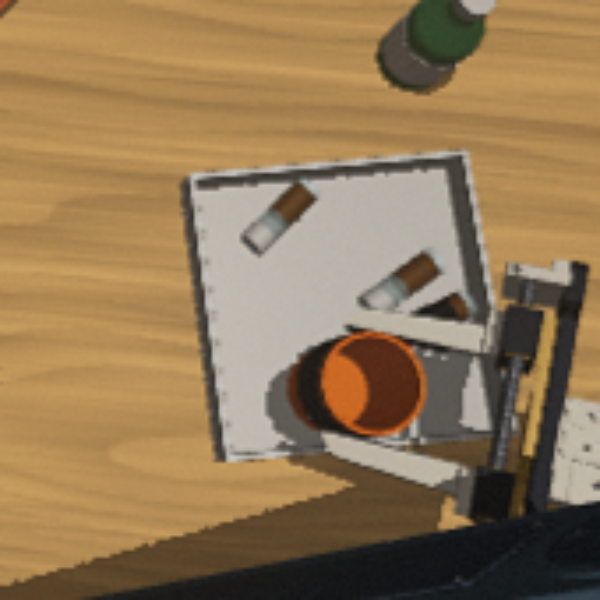

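The canister looks empty, and its load is 1.4 N against 1.57 N for an empty one. Two white-capped vials lie at (278,218) and (400,280), and the black sleeved one is at (445,303), all in the tray. Next I plan the move to the dish.

```bash
python3 -c "
from nx import *
legs([([.44,-.2,.27],85,20,0,4),([.504,.265,.26],107,20,0,20),([.504,.265,.095],107,20,0,10)])"
```

```text
t 16.2 [-1.148  0.706  1.46   0.633  2.041 -1.021] [ 0.4334 -0.222   0.2144] [-3.136 -1.222  1.392] F [ 0.39  0.58 -2.49] open 0.064 model err [-0.0001  0.0002  0.0002]
4 [15.   0.6  5.3] [ 0.0202 -0.0002 -0.0078]
 end [ 0.442 -0.182  0.264] [-1.07  0.64  1.45  0.65  2.11 -0.98] min [-1.15  0.64  1.45  0.63  2.04 -1.02] max [-1.07  0.71  1.46  0.65  2.11 -0.98] maxstep [0.02 0.02 0.   0.   0.02 0.01] TCPmin [ 0.43 -0.22  0.21] TCPmax [ 0.44 -0.18  0.26]
20 [ 7.4  5.1 21.8] [ 0.018   0.     -0.0066]
 end [0.499 0.282 0.254] [-0.26  0.55  1.64  0.95  1.78 -0.79] min [-1.07  0.54  1.45  0.65  1.78 -0.98] max [-0.26  0.64  1.66  0.95  2.11 -0.79] maxstep [0.04 0.01 0.02 0.02 0.02 0.01] TCPmin [ 0.44 -0.18  0.25] TCPmax [0.5  0.28 0.26]
10 [-15.5  -0.    5.6] [-0. -0. -0.]
 end [0.499 0.282 0.089] [-0.26  0.81  1.7   0.92  1.59 -1.04] min [-0.26  0.55  1.64  0.92  1.59 -1.04] max [-0.26  0.81  1.7   0.95  1.78 -0.79] maxstep [0.   0.03 0.01 0.01 0.02 0.03] TCPmin [0.5  0.28 0.09] TCPmax [0.5  0.28 0.25]
```

apply_moves(increments="15 0.6 5.3 0.0202 -0.0002 -0.0078 0;15 0.6 5.3 0.0202 -0.0002 -0.0078 0;15 0.6 5.3 0.0202 -0.0002 -0.0078 0;15 0.6 5.3 0.0202 -0.0002 -0.0078 0")

```text
time: 16.65
eef_pos: [0.4418, -0.1811, 0.265]
tcp_rot: [3.14, -1.221, 1.488]
force: [-0.1, -0.4, -0.4]
opening: 0.0642
```

apply_moves(increments="7.4 5.1 21.8 0.018 0 -0.0066 0;7.4 5.1 21.8 0.018 0 -0.0066 0;7.4 5.1 21.8 0.018 0 -0.0066 0;7.4 5.1 21.8 0.018 0 -0.0066 0;7.4 5.1 21.8 0.018 0 -0.0066 0;7.4 5.1 21.8 0.018 0 -0.0066 0;7.4 5.1 21.8 0.018 0 -0.0066 0;7.4 5.1 21.8 0.018 0 -0.0066 0;7.4 5.1 21.8 0.018 0 -0.0066 0;7.4 5.1 21.8 0.018 0 -0.0066 0;7.4 5.1 21.8 0.018 0 -0.0066 0;7.4 5.1 21.8 0.018 0 -0.0066 0;7.4 5.1 21.8 0.018 0 -0.0066 0;7.4 5.1 21.8 0.018 0 -0.0066 0;7.4 5.1 21.8 0.018 0 -0.0066 0;7.4 5.1 21.8 0.018 0 -0.0066 0;7.4 5.1 21.8 0.018 0 -0.0066 0;7.4 5.1 21.8 0.018 0 -0.0066 0;7.4 5.1 21.8 0.018 0 -0.0066 0;7.4 5.1 21.8 0.018 0 -0.0066 0")

```text
time: 18.65
eef_pos: [0.4983, 0.2846, 0.2545]
tcp_rot: [3.137, -1.221, 1.875]
force: [0.1, 0.2, -2.1]
opening: 0.0644
```

apply_moves(increments="0 0 0 0 0 0 0;0 0 0 0 0 0 0")

```text
time: 18.85
eef_pos: [0.4981, 0.2837, 0.2541]
tcp_rot: [3.138, -1.221, 1.874]
force: [0.5, -0.3, -1.2]
opening: 0.0641
```

```bash
python3 -c "
from nx import *
legs([([.504,.265,.1],107,20,0,10)])
from h import *
f=grab_frame('top'); W=cloud(f)
m=(W[...,2]>.27)&(np.hypot(W[...,0]-.504,W[...,1]-.262)<.045); S=W[m]; print(m.sum(),cv2.minEnclosingCircle((S[:,:2]*1000).astype(np.float32)),np.nanmax(S[:,2]))
f=grab_frame('scene'); cv2.imwrite('pics/d1.png',cv2.resize(f['color'][130:380,220:460],(576,600)))
"
```

```text
t 18.9 [-0.261  0.551  1.641  0.95   1.778 -0.792] [0.4981 0.2837 0.2541] [ 3.138 -1.221  1.874] F [ 0.5  -0.27 -1.2 ] open 0.0641 model err [-0.0001  0.0001  0.0002]
10 [-15.2   0.    5.3] [-0.0002  0.0001  0.0002]
 end [0.499 0.282 0.094] [-0.26  0.8   1.7   0.92  1.6  -1.03] min [-0.26  0.55  1.64  0.92  1.6  -1.03] max [-0.26  0.8   1.7   0.95  1.78 -0.79] maxstep [0.   0.03 0.01 0.01 0.02 0.03] TCPmin [0.5  0.28 0.09] TCPmax [0.5  0.28 0.25]
434 ((504.0372009277344, 261.6134948730469), 44.88939666748047) 0.287417089143276
```

View pics/d1.png

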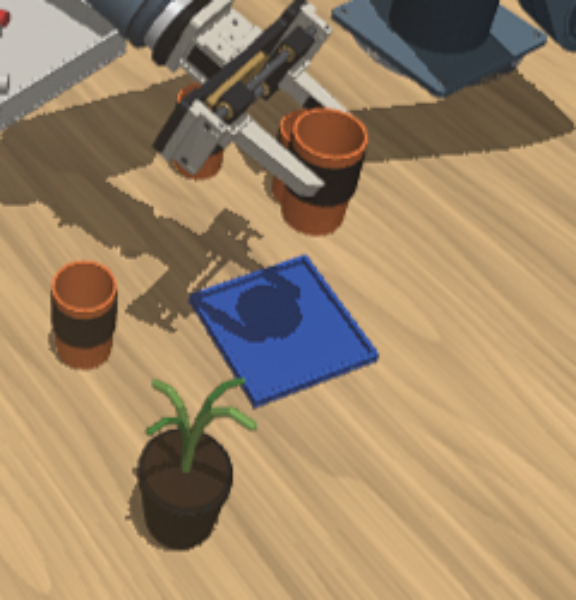

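The canister hangs upright over the blue dish; its shadow is at (265,305). The look-alikes and the seedling are clear of it, so I lower it.

apply_moves(increments="-15.2 0 5.3 0 0 0 0;-15.2 0 5.3 0 0 0 0;-15.2 0 5.3 0 0 0 0;-15.2 0 5.3 0 0 0 0;-15.2 0 5.3 0 0 0 0;-15.2 0 5.3 0 0 0 0;-15.2 0 5.3 0 0 0 0;-15.2 0 5.3 0 0 0 0;-15.2 0 5.3 0 0 0 0;-15.2 0 5.3 0 0 0 0;-4.7 0 1.7 0 0 0 0;-4.7 0 1.7 0 0 0 0;-2.8 0 1 0 0 0 0;0 0 0 0 0 0 0;0 0 0 0 0 0 0")

```text
time: 20.45
eef_pos: [0.5, 0.2806, 0.08]
tcp_rot: [3.137, -1.221, 1.871]
force: [-0.3, 0.3, -1.8]
opening: 0.064
```

apply_moves(increments="-1.9 0 0.7 0 0 0 0;-1.9 0 0.7 0 0 0 0;0 0 0 0 0 0 0;0 0 0 0 0 0 0")

```text
time: 20.85
eef_pos: [0.4998, 0.2806, 0.0755]
tcp_rot: [3.14, -1.222, 1.869]
force: [-0.1, 0.1, -1.7]
opening: 0.0642
```

apply_moves(increments="-0.9 0 0.3 0 0 0 0;0 0 0 0 0 0 0;-0.9 0 0.3 0 0 0 0;0 0 0 0 0 0 0;0 0 0 0 0 0 0")

```text
time: 21.35
eef_pos: [0.4999, 0.2806, 0.0742]
tcp_rot: [3.139, -1.223, 1.87]
force: [1.0, -0.3, 3.1]
opening: 0.0638
```

Contact with the dish floor is felt, with the force going from −1.7 to +3.1 N. I release and retreat.

apply_moves(increments="0 0 0 0 0 0 100;0 0 0 0 0 0 100;0 0 0 0 0 0 100;0 0 0 0 0 0 100;0 0 0 0 0 0 100;0 0 0 0 0 0 100;0 0 -8 0 0 0 100;0 0 -15 0 0 0 100;0 0 -18 0 0 0 100;0 0 -18 0 0 0 100;0 0 -18 0 0 0 100;0 0 -18 0 0 0 100;0 0 -18 0 0 0 100;10 0 -15 0 0 0 100;20 0 0 0 0 0 100;20 0 0 0 0 0 100;20 0 0 0 0 0 100;20 0 0 0 0 0 100;0 0 0 0 0 0 100")

```text
time: 23.25
eef_pos: [0.5262, 0.1952, 0.2047]
tcp_rot: [3.128, -1.22, 1.881]
force: [-0.0, -0.1, -0.6]
opening: 0.0931
```

```bash
python3 -c "
from nx import *; now()
from h import *
f=grab_frame('top'); W=cloud(f)
m=(W[...,2]>.09)&(W[...,2]<.12)&(np.hypot(W[...,0]-.504,W[...,1]-.262)<.07); S=W[m]; print(m.sum(),cv2.minEnclosingCircle((S[:,:2]*1000).astype(np.float32)),np.nanmax(S[:,2]))
A,_,_,_=np.linalg.lstsq(np.c_[S[:,:2],np.ones(len(S))],S[:,2],rcond=None); print('rim slope',A)
a=f['color']; f=grab_frame('scene'); b=f['color'];cv2.imwrite('pics/e.png',np.vstack([cv2.resize(a,(400,300)),cv2.resize(b,(400,300))]))
cv2.imwrite('pics/e.png',np.hstack([cv2.resize(a[80:300,80:440],(400,244)),cv2.resize(b,(400,300))[:244]]).repeat(2,0).repeat(1,1)) if 0 else cv2.imwrite('pics/e.png',cv2.resize(a,(800,600)))
"
```

```text
t 23.2 [-0.385  0.671  1.562  0.855  1.828 -0.889] [0.5262 0.1952 0.2047] [ 3.128 -1.22   1.881] F [-0.03 -0.12 -0.55] open 0.0931 model err [-0.0001  0.0001  0.0002]
70 ((509.858154296875, 273.7384948730469), 28.627994537353516) 0.1072536032572971
rim slope [-0.06142505 -0.09987174  0.16086466]
```

View pics/e.png

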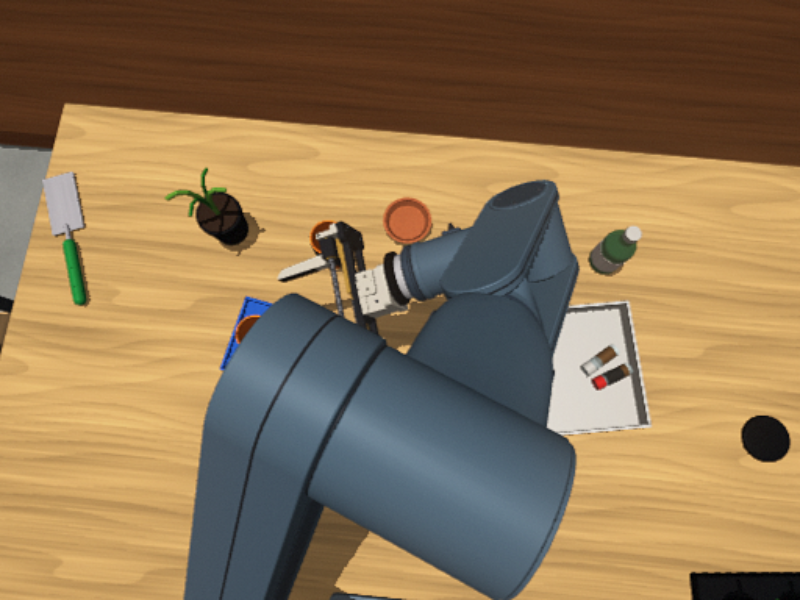

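The arm hides most of the dish from above. The red-capped vial at (610,378) and a white-capped one at (600,360) show in the tray. I'll check with the scene camera.

```bash
python3 -c "
from h import *
f=grab_frame('scene'); cv2.imwrite('pics/e2.png',cv2.resize(f['color'][90:350,160:430],(623,600)))
W=cloud(f); S=W[(np.hypot(W[...,0]-.504,W[...,1]-.262)<.06)&(W[...,2]>.085)]
t=np.nanmax(S[:,2]); r=S[S[:,2]>t-.006]; print(t,len(r),cv2.minEnclosingCircle((r[:,:2]*1000).astype(np.float32)))
A=np.linalg.lstsq(np.c_[r[:,:2]-[.504,.262],np.ones(len(r))],r[:,2],rcond=None)[0]; print(A)
"
```

```text
0.10812559424188711 111 ((507.36102294921875, 267.01715087890625), 32.438743591308594)
[-0.00074789 -0.00210392  0.10452667]
```

View pics/e2.png

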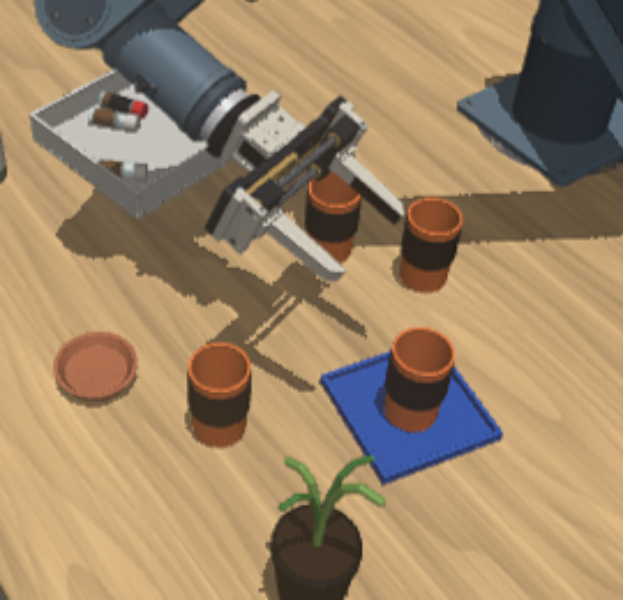

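All three vials lie in the tray, at (125,104), (115,119) and (122,170). The canister stands upright in the dish at (418,380), with its rim level at 105 mm, centred about 6 mm off. The arm is clear of everything, so I hand in.

```bash
python3 -c "
from bench import *
print(finish_job())"
```

```text
the job is handed in; nothing more can be done
None
```

The job is handed in at about 23 s of the 72 s allowed: all three vials are in the white tray and the empty canister stands upright in the blue dish. No verdict was reported.

- **Pour:** I gripped the canister from the side and tipped it to about 113° by roll angle, with the gripped point about 145 mm above the bench. One tip emptied it.
- **Heft:** I held it upright and still over the tray, underside about 140 mm above the bench, for more than a second. It read about 1.4 N (noise ±0.5 N), against about 1.6 N for an empty canister and 4.2 N before the pour. The picture also showed it empty, so I did not tip it again.
- **Last checks:** The scene picture showed all three vials in the tray. The canister's rim was level (slope about 0.002 rad) at 105 mm, which fits it standing on the dish floor, and about 6 mm off the dish's centre. The gripper was open and clear of everything.
- **Bystanders:** The seedling, bottle and saucer looked unmoved from above, judged by eye.
- **Disagreement:** One top-view rim fit gave a slope of about 0.1 rad. The arm hid most of the rim there, so I relied on the clear scene view.

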